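Centre-punch the clip hole of a microscope stage insert

ROBOT

A 7-joint arm with a two-finger parallel gripper is mounted at the origin on the work surface. World frame = base frame: x ahead of the robot, y to its left, z up, the work surface at z = 0. Lengths are in m, angles in rad, forces in N, time in s.
With the tool pointing down it reaches from about 0.35 to 0.9 m from the base axis. Payload 8.1 kg.
Tool frame: the origin (TCP) lies where the fingers leave the gripper's body, on its centre line; the fingertips stand 66 mm ahead of it and the grasp point (between the pads) lies 47 mm ahead of it (arm.tip_reach is the distance from the TCP to the fingertips, in m); z points along the fingers, y is the direction in which the jaws open and shut (so a half turn about z gives the same grasp; the last joint's range is limited). The gripper opens to 92 mm and grips with 3 to 60 N. Pads are 19 mm wide; open, the fingers measure 130 mm over their backs; the gripper's body (75 mm by 190 mm) begins 47 mm behind the grasp point.
Start: joints at [-1.204, 0.434, 0.025, 1.573, -0.012, 1.134, -0.075], TCP at [0.283, 0.557, 0.292] pointing down, gripper open.
Joint ranges: [-2.62, 2.62], [-0.44, 2.09], [-1.27, 1.32], [0.08, 2.57], [-1.32, 4.46], [0.12, 2], [-2.74, 2.74]. Speed limits (rad/s): [2.22, 2.22, 3.01, 3.01, 3.14, 3.14, 3.14].

INTERFACE

Orientations are given as a rotation vector (axis times angle).
In Python, from cell import arm gives the robot as it stands.
- The arm moves only by the tool carry_out, never from a script. Its argument "plan" is a list of rows, each a list of 5 numbers: the shift along the world's x, y, z in cm, then the turn about the world's z in rad, then the finger opening in cm, from 0 to 9.18. In form: [[tx, ty, tz, spin, fingers], ...]. A call has 1 to 20 rows; each row is the pose to reach, as a shift and turn from the pose measured when the call began; what a row does not reach only later rows make up. A row lasts 1/10 s, in which the tool goes at most 50 mm and 8.59 degrees, less where a joint would pass 70% of its speed; a pose out of reach is approached as far as the arm can. A call with a gripper value outside its range is refused whole. The fingers move at their own pace and stop on an object; "squeeze" is the grip in N (left out, the last holds). Time passes only in rows, so rows that repeat a pose let the fingers close. It gives the time, the measured TCP pose, the force and the opening at its end, in the units of the state.
- arm.observe(): the state, without advancing time (a new reading comes with each control period).
- arm.get_image(name): name is "scene" or "side" or "wrist"; returns (picture, depth): 480x640x3 uint8, red, green, blue; 480x640 float32, m along the optical axis (not along the pixel's ray), 0 where there is no reading.
- arm.get_calibration(name): a dict with "intrinsics" (3x3 intrinsics, pixels), "rvec" (rotation vector, rad) and "tvec" (3), from world to camera coordinates, as OpenCV has them; the wrist camera has in their place "tool_from_camera" (4x4, takes a point from camera to tool coordinates, whose origin is the TCP and whose axes are the flange's). Camera axes: x right, y down, z forward; pixel columns grow to the right and rows downward; lengths in m; the calibration is good to about 2 mm. A picture is of the moment at which its call begins: read the wrist's pose just before it. get_calibration takes no time and is no camera call.
- arm.sign_off(): hands the job in, once; it reports no verdict.
The state is a dict: "clock": time; "joints": joint angles; "dq": joint speeds; "joint_efforts": joint torques, N m; "position": TCP position; "ee_rot": TCP orientation; "force": force on the tool from outside, world axes, zero at the start; "ft_torque": the same for the moment, N m; "width": opening from 0.0 (shut) to 1.0 (fully open).
Only numpy, scipy, OpenCV 4.12 (cv2) and the standard library are available. Lean on these libraries where they do the work, as an engineer would, in place of code of your own. Each camera call takes 0.05 s, during which the arm holds its last target. There are 200 camera calls.

TASK

Lay the aluminium stage-insert blank flat on the steel bench block, scribed cross upward and over the half of the block that has no holes, let go of it and then press it down with the fingertips to feel that it lies flat. Then take the automatic centre punch from the rack, set its point on the cross and push it straight down until its hidden spring snaps, firing it nowhere else, and hang it back in a hole of the rack. Leave the blank on the block, and the scriber, bottle, lens case and slide box undisturbed.

Things in the scene. Friction and masses are not known exactly. Their poses are not given: they have to be found in the camera images.
- blank: Loose plain aluminium plate (75 g or so), 100 mm (its x) by 50 mm (its y) by 6 mm thick, with a round light opening 26 mm across through its middle; starts flat on the bench. Origin at the plate's centre, half-way up; z up, out of the face that bears the scribed cross. It is taken by its two long edges (50 mm apart).
- cross (a point): Middle of the scribed cross (two dark lines 20 mm long) on the top face of the blank: the drill spot to be punched, 36 mm along the blank's x and 12 mm along its y from its centre, 3 mm above the centre.
- block: Fixed plain steel bench block, 100 by 100 mm, 22 mm high. Origin at the centre of its underside; its top is 22 mm above. A row of three holes (15, 19 and 22 mm wide) lies along its y at x = -28 mm; the half with x above 0 is plain solid steel.
- rack: Fixed white plastic tool rack on the bench: a plate 50 mm (its x) by 150 mm (its y), 10 mm thick, top 108 mm above the bench, on two end legs. Origin at the centre of its underside. Three holes 17.5 mm wide in a row along its y, 45 mm apart; the punch hangs in one and the scriber in another, and one is empty.
- rack_hole0 (a point): Centre of the rack's hole at y = -45 mm, at the plate's top face (108 mm above the bench).
- rack_hole1 (a point): Centre of the rack's middle hole, at the plate's top face.
- rack_hole2 (a point): Centre of the rack's hole at y = +45 mm, at the plate's top face.
- punch_grip (a point): Grip point of the automatic centre punch (steel, 128 mm long, about 155 g), on its axis half-way up the cap; z runs along the axis, away from the point. It hangs upright by its collar, 26 mm across, 4 mm thick, underside 21 mm below this point. On the collar stands the knurled cap, 20 mm across, 34 mm tall, to be gripped from above with the finger ends just over the collar.
- punch_tip (a point): The very point of the punch (end of its plunger), 111 mm below punch_grip along the axis while the plunger is out. From the collar's underside down: a barrel 14 mm across to 56 mm, a tapered nose to 68 mm, then the plunger, 5.6 mm across, to this point at 90 mm.
- punch_plunger (a joint): How far the plunger is pushed into the punch, 0 (out) to 0.010 m (fully in). The push it needs begins at 3.5 N and rises to about 16.5 N at 8 mm; there the spring snaps and the push falls to 6 N at 10 mm, where the plunger stops hard. It counts as fired past 9 mm; lifted off, it comes out and cocks itself again.
- scriber: Bystander: steel scriber hanging in another hole of the rack by a 24 mm collar, with a thin stem 9 mm across standing 45 mm above the rack. Origin under its collar.
- oil_bottle: Bystander: small brown bottle, 30 mm across, 68 mm tall, standing loose. Origin at the centre of its foot.
- lens_case: Bystander: round black and grey objective case, 41 mm across, 59 mm tall, standing loose. Origin at the centre of its foot.
- slide_box: Bystander: flat box for slides, 83 by 98 mm, 34 mm high, grey with a white lid, loose. Origin at the centre of its underside.

How it is judged:
On the way, in this order (a step that is already met when the one before it is completed fails the run):
1. the blank lies flat on the block, cross up and over the half without holes, let go (z of blank in the frame of block between 0.0235 and 0.0265 m and angle between blank's own z axis and vertical below 0.03 rad and x of cross in the frame of block between 0.001 and 0.048 m and y of cross in the frame of block between -0.048 and 0.048 m and contact force between the fingers and blank below 0.05 N), for 0.1 s.
2. the fingertips press the lying blank down on the block with more than 3 N (z of blank in the frame of block between 0.0235 and 0.0265 m and angle between blank's own z axis and vertical below 0.03 rad and x of cross in the frame of block between 0.001 and 0.048 m and y of cross in the frame of block between -0.048 and 0.048 m and contact force between the fingers and blank above 3 N and contact force between blank and block above 3.5 N), for 0.1 s.
3. the punch is fired (plunger past 9 mm) with its point within 3 mm of the cross, upright within 0.12 rad, the blank flat on the block (value of joint punch_plunger above 0.009 m and horizontal distance between punch_tip and cross below 0.003 m and angle between punch_grip's own z axis and vertical below 0.12 rad and z of blank in the frame of block between 0.0235 and 0.0265 m and angle between blank's own z axis and vertical below 0.03 rad and x of cross in the frame of block between 0.001 and 0.048 m and y of cross in the frame of block between -0.048 and 0.048 m), for 0.05 s.
At the end, for the whole second after the job is handed in: The blank lies flat on the block (tilt under 0.03 rad, height within 1.5 mm) with its cross over the block's half without holes; the punch hangs upright (within 0.06 rad) by its collar in any hole of the rack, within 5 mm of the hole's centre and of its hanging height (z of blank in the frame of block between 0.0235 and 0.0265 m and angle between blank's own z axis and vertical below 0.03 rad and x of cross in the frame of block between 0.001 and 0.048 m and y of cross in the frame of block between -0.048 and 0.048 m and z of punch_grip in the frame of rack between 0.124 and 0.134 m and angle between punch_grip's own z axis and vertical below 0.06 rad and (horizontal distance between punch_grip and rack_hole0 below 0.005 m or horizontal distance between punch_grip and rack_hole1 below 0.005 m or horizontal distance between punch_grip and rack_hole2 below 0.005 m)); the robot touches nothing.
It fails at once if the punch is fired anywhere but within 3 mm of the cross on the blank lying on the block (value of joint punch_plunger above 0.009 m and not (horizontal distance between punch_tip and cross below 0.003 m and z of blank in the frame of block between 0.0235 and 0.0265 m and angle between blank's own z axis and vertical below 0.03 rad and x of cross in the frame of block between 0.001 and 0.048 m and y of cross in the frame of block between -0.048 and 0.048 m)).
It fails at once if the scriber, bottle, lens case or slide box is moved more than 25 mm or tipped (distance of any of scriber, oil_bottle, lens_case, slide_box from where it was at the start of the episode above 0.025 m or angle between any of scriber, oil_bottle, lens_case, slide_box's own z axis and vertical above 0.4 rad).
It also fails if it takes over 70 s, if anything falls off the work surface, if the arm or the gripper's body presses on something with over 40 N, if the wrist force passes 120 N, or if a joint passes its speed limit or range.

## Working session

There is one attempt and no reset: what is moved stays moved. The work goes in short steps, Python scripts to look and compute and a tool call to move; the robot and the scene stay as the last step left them, time stands still between calls to the robot, and variables do not carry over. Pictures are saved under pics/ and viewed, about 8 in all and at most 12, crops included, and the job is handed in when it is done.

Besides the shell and the picture viewer there is one more tool, called by a JSON object that holds its "fn" and its "kwargs". carry_out: Moves the arm, as the interface text tells. Its arguments: {"type":"object","properties":{"plan":{"type":"array"},"squeeze":{"type":"number"}},"required":["plan"]}

```bash
mkdir -p pics
cat > h.py <<'E'
from cell import arm
import numpy as np, cv2
from scipy.spatial.transform import Rotation as R
def cam(name):
    c=arm.get_calibration(name)
    K=np.array(c["intrinsics"])
    if name=="wrist":
        s=arm.observe(); T=np.eye(4); T[:3,:3]=R.from_rotvec(s["ee_rot"]).as_matrix(); T[:3,3]=s["position"]
        M=T@np.array(c["tool_from_camera"])
    else:
        W=np.eye(4); W[:3,:3]=R.from_rotvec(np.ravel(c["rvec"])).as_matrix(); W[:3,3]=np.ravel(c["tvec"]); M=np.linalg.inv(W)
    return K,M
def snap(name,fn):
    K,M=cam(name); im,d=arm.get_image(name)
    cv2.imwrite(f"pics/{fn}.png",im[:,:,::-1]); np.savez(f"pics/{fn}.npz",im=im,d=d,K=K,M=M)
    return im,d,K,M
def load(fn):
    z=np.load(f"pics/{fn}.npz"); return z["im"],z["d"],z["K"],z["M"]
def ray(K,M,uv,z):
    "pixels -> world points on plane at height z"
    uv=np.atleast_2d(np.float64(uv)); r=np.c_[uv,np.ones(len(uv))]@np.linalg.inv(K).T@M[:3,:3].T
    o=M[:3,3]; return o+r*((z-o[2])/r[:,2])[:,None]
def cloud(d,K,M):
    v,u=np.mgrid[:480,:640]; p=np.stack([u*d,v*d,d],-1)@np.linalg.inv(K).T
    return p@M[:3,:3].T+M[:3,3]
E
python3 - <<'E'
from h import *
for n in("scene","side","wrist"): im,d,K,M=snap(n,n+"0"); print(n,M[:3,3].round(3),K[0,0])
s=arm.observe(); print(s); print(arm.tip_reach)
a=cv2.imread("pics/scene0.png");b=cv2.imread("pics/side0.png")
E
```

```text
scene [1.202 0.259 0.811] 491.3447862052663
side [-0.129 -0.814  1.047] 584.0965490525908
wrist [0.224 0.588 0.383] 337.1939113463446
{'clock': 0.15, 'joints': array([-1.20359444,  0.43505443,  0.02501302,  1.57386771, -0.01162031,
        1.13401411, -0.07508464]), 'dq': array([-0.00163884, -0.00162963, -0.00112293, -0.00268981,  0.00174704,
        0.00075927, -0.00071806]), 'joint_efforts': array([ 7.68219488e-04, -6.68254852e+01,  9.85270813e-01, -3.14698148e+01,
       -6.06250134e-02,  3.93152260e-02,  1.57533204e-04]), 'position': array([0.28285462, 0.55698828, 0.29163882]), 'ee_rot': array([-7.31302815e-01, -3.05511185e+00,  1.86216113e-03]), 'force': array([0.27659274, 0.33887446, 0.09446169]), 'ft_torque': array([-0.00548038,  0.01274177, -0.00586483]), 'width': 0.9978592873601132}
0.0655
```

View pics/scene0.png

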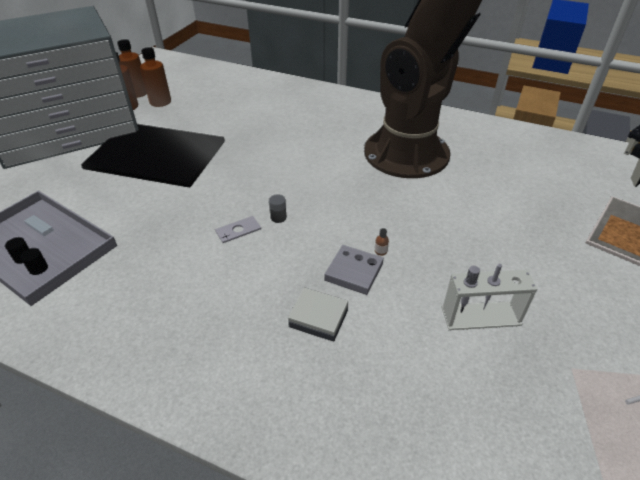

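View pics/side0.png

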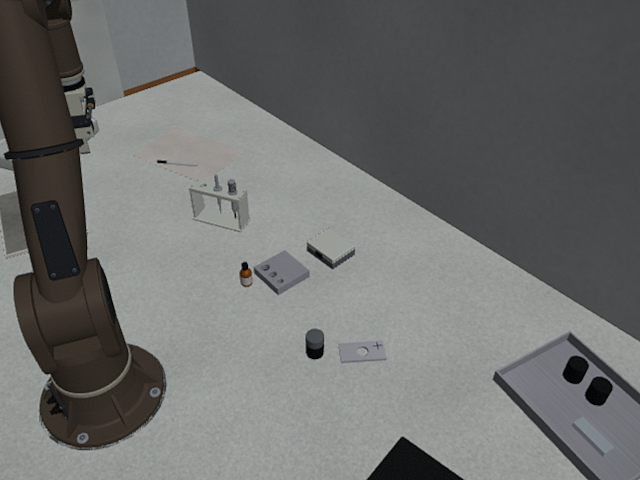

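The scene view shows the blank at (238,229), the lens case at (278,208), the block at (355,269), the bottle at (382,242), the slide box at (319,312) and the rack at (488,298). The punch hangs at (472,275), the scriber at (495,272), and the empty hole is at (517,281). The side view shows the blank at (362,352) with its cross at (377,346), the block at (282,270) and the punch at (232,185).

Run:
```python
from h import *
_,d1,K1,M1=load("scene0"); _,d2,K2,M2=load("side0")
def show(n,uv,z,s):
    K,M=(K1,M1) if s=="scene" else (K2,M2)
    print(s,n,ray(K,M,uv,z)[:,:2].round(3).tolist())
show("blank hole",[[238,229]],.006,"scene");show("blank hole,cross",[[362,352],[377,346]],.006,"side");show("cross",[[226,236]],.006,"scene")
show("block top corners",[[345,247],[383,256],[368,282],[326,269]],.022,"scene")
show("block holes",[[346,254],[359,257],[372,262]],.022,"scene")
show("block corners",[[254,268],[287,250],[310,271],[279,290]],.022,"side")
show("block holes",[[265,266],[272,274],[281,281]],.022,"side")
show("rack top corners",[[452,275],[526,273],[535,290],[457,291]],.108,"scene")
show("rack holes",[[471,283],[494,282],[517,281]],.108,"scene")
show("punch cap top",[[473,269]],.146,"scene");show("punch cap top",[[232,181]],.146,"side");show("scr top",[[497,265]],.153,"scene")
show("bottle top",[[382,231]],.068,"scene");show("case top",[[278,199]],.059,"scene");show("case top",[[315,333]],.059,"side")
show("slide lid",[[303,287],[348,299],[333,328],[290,313]],.034,"scene")
```

```text
scene blank hole [[0.485, -0.277]]
side blank hole,cross [[0.482, -0.281], [0.519, -0.291]]
scene cross [[0.517, -0.29]]
scene block top corners [[0.454, -0.012], [0.447, 0.077], [0.533, 0.072], [0.534, -0.024]]
scene block holes [[0.474, -0.001], [0.471, 0.029], [0.474, 0.06]]
side block corners [[0.451, 0.076], [0.556, 0.074], [0.551, -0.024], [0.451, -0.025]]
side block holes [[0.477, 0.064], [0.472, 0.029], [0.474, -0.004]]
scene rack top corners [[0.525, 0.234], [0.463, 0.364], [0.5, 0.385], [0.561, 0.252]]
scene rack holes [[0.531, 0.272], [0.511, 0.311], [0.491, 0.351]]
scene punch cap top [[0.531, 0.268]]
side punch cap top [[0.534, 0.269]]
scene scr top [[0.511, 0.306]]
scene bottle top [[0.418, 0.061]]
scene case top [[0.401, -0.208]]
side case top [[0.41, -0.205]]
scene slide lid [[0.61, -0.044], [0.602, 0.053], [0.68, 0.053], [0.681, -0.039]]
```

{"fn": "carry_out", "kwargs": {"plan": [[20, -83.6, -4, -0.165, 9], [20, -83.6, -4, -0.165, 9], [20, -83.6, -4, -0.165, 9], [20, -83.6, -4, -0.165, 9], [20, -83.6, -4, -0.165, 9], [20, -83.6, -4, -0.165, 9], [20, -83.6, -4, -0.165, 9], [20, -83.6, -4, -0.165, 9], [20, -83.6, -4, -0.165, 9], [20, -83.6, -4, -0.165, 9], [20, -83.6, -4, -0.165, 9], [20, -83.6, -4, -0.165, 9], [20, -83.6, -4, -0.165, 9], [20, -83.6, -4, -0.165, 9], [20, -83.6, -4, -0.165, 9], [20, -83.6, -4, -0.165, 9], [20, -83.6, -4, -0.165, 9], [20, -83.6, -4, -0.165, 9], [20, -83.6, -4, -0.165, 9], [20, -83.6, -4, -0.165, 9]]}}

```text
clock: 2.15
position: [0.4826, -0.2779, 0.2512]
ee_rot: [-0.979, -2.983, 0.001]
force: [-0.3, 1.0, 0.0]
width: 0.979
```

Run:
```python
from h import *
print(arm.observe()["position"],arm.observe()["dq"].round(2)); snap("wrist","w1")
```

```text
[ 0.48263138 -0.27790093  0.25119964] [-0.02 -0.01 -0.01  0.01  0.    0.    0.  ]
```

View pics/w1.png

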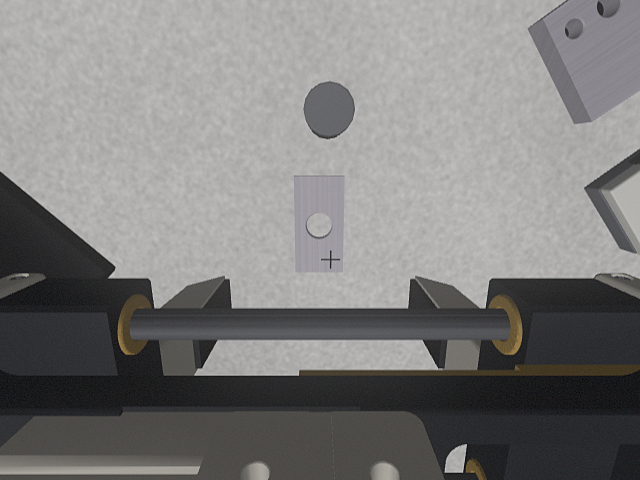

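The wrist view shows the blank's top face from (294,176) to (344,272), with the opening at (319,225) and the cross at (330,260). The lens case is ahead at (329,109). The block's edge, with two holes, is upper right.

```bash
cat >> h.py <<'E'
def blankpose(fn,win,z):
    im,d,K,M=load(fn); u0,v0,u1,v1=win
    lab=cv2.cvtColor(im,cv2.COLOR_RGB2LAB)[v0:v1,u0:u1].astype(int)
    return im,K,M,lab
E
python3 - <<'E'
from h import *
im,d,K,M=load("w1")
c=im[165:285,285:355].astype(int); hsv=cv2.cvtColor(im[165:285,285:355],cv2.COLOR_RGB2HSV)
m=((c[...,2]-c[...,1])>5).astype(np.uint8)
m=cv2.morphologyEx(m,cv2.MORPH_CLOSE,np.ones((3,3)))
m=cv2.morphologyEx(m,cv2.MORPH_OPEN,np.ones((5,5)))
cs,_=cv2.findContours(m,cv2.RETR_EXTERNAL,cv2.CHAIN_APPROX_NONE); k=max(cs,key=cv2.contourArea)[:,0]+[285,165]
P=ray(K,M,k,.006)[:,:2]
r=cv2.minAreaRect(np.float32(P*1000)); print(r, cv2.boundingRect(k))
bx=cv2.boxPoints(r); e=bx[1]-bx[0],bx[2]-bx[1]; L=max(e,key=np.linalg.norm); print("long yaw",np.arctan2(L[1],L[0]))
print("cross",ray(K,M,[[330,260]],.006)[:,:2],"hole",ray(K,M,[[319,223.5]],.006)[:,:2])
s=arm.observe(); print(s["position"],R.from_rotvec(s["ee_rot"]).as_matrix().round(3))
E
```

```text
((483.75927734375, -278.3372802734375), (49.43455123901367, 98.42678833007812), 53.5699577331543) (294, 176, 50, 96)
long yaw -0.63582385
cross [[ 0.52058466 -0.29078307]] hole [[ 0.48249681 -0.27702318]]
[ 0.48281325 -0.27728253  0.25137638] [[-0.806  0.592 -0.001]
 [ 0.592  0.806  0.   ]
 [ 0.001 -0.    -1.   ]]
```

{"fn": "carry_out", "kwargs": {"plan": [[0.1, -0.1, -5, 0, 9], [0.1, -0.1, -10, 0, 9], [0.1, -0.1, -14, 0, 9], [0.1, -0.1, -17, 0, 9], [0.1, -0.1, -18.4, 0, 9], [0.1, -0.1, -18.4, 0, 9], [0.1, -0.1, -18.4, 0, 4.5], [0.1, -0.1, -18.4, 0, 4.5], [0.1, -0.1, -18.4, 0, 4.5], [0.1, -0.1, -18.4, 0, 4.5], [0.1, -0.1, -18.4, 0, 4.5], [0.1, -0.1, -18.4, 0, 4.5], [0.1, -0.1, -18.4, 0, 4.5], [0.1, -0.1, -18.4, 0, 4.5]], "squeeze": 20}}

```text
clock: 3.6
position: [0.4838, -0.2784, 0.0675]
ee_rot: [-0.978, -2.984, 0.0]
force: [-0.9, 0.1, 1.8]
width: 0.542
```

{"fn": "carry_out", "kwargs": {"plan": [[0, 0, 3, 0, 4.5], [0, 0, 8, 0, 4.5], [0, 0, 13, 0, 4.5], [2, 5, 18, 0.13, 4.5], [4, 10, 18, 0.26, 4.5], [6, 15, 18, 0.39, 4.5], [8, 20, 18, 0.52, 4.5], [9.5, 25, 18, 0.635, 4.5], [9.5, 30.4, 18, 0.635, 4.5], [9.5, 30.4, 18, 0.635, 4.5], [9.5, 30.4, 18, 0.635, 4.5], [9.5, 30.4, 18, 0.635, 4.5]]}}

```text
clock: 4.8
position: [0.5786, 0.0265, 0.2471]
ee_rot: [0.006, -3.14, 0.001]
force: [-1.0, -0.6, -0.2]
width: 0.538
```

Run:
```python
from h import *
s=arm.observe(); print(s["position"],s["width"],R.from_rotvec(s["ee_rot"]).as_matrix().round(3)); snap("wrist","w2")
```

```text
[0.57861027 0.02652885 0.24707233] 0.5379124398374387 [[-1.    -0.004 -0.002]
 [-0.004  1.    -0.001]
 [ 0.002 -0.001 -1.   ]]
```

View pics/w2.png

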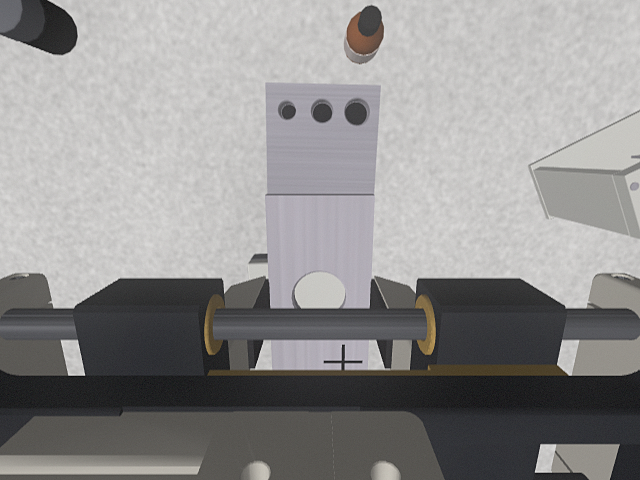

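The wrist view shows the block's holes at (288,110), (322,111) and (356,112), with its far top corners at (266,83) and (380,86). The blank is held square in the jaws with its opening at (320,292) and its cross at (343,360).

Run:
```python
from h import *
im,d,K,M=load("w2")
h=ray(K,M,[[288,110],[322,111],[356.5,112]],.022)[:,:2]; c=ray(K,M,[[266,83],[380,86]],.022)[:,:2]
print("holes",h,"corners",c)
v=h[2]-h[0]; print("row yaw",np.arctan2(v[1],v[0])-np.pi/2,"edge yaw",np.arctan2(*(c[1]-c[0])[::-1])-np.pi/2)
print("centre from holes",h[1]+[.028,0],"from edge",c.mean(0)+[.05,0])
b=ray(K,M,[[319.5,293],[343,360],[265.5,194],[374,194]],.1856)[:,:2]; print("blank hole,cross,rear corners",b)
```

```text
holes [[ 0.47296382 -0.00167565]
 [ 0.47367044  0.02822347]
 [ 0.47437636  0.05860582]] corners [[ 0.45124579 -0.02022159]
 [ 0.45324236  0.0782524 ]]
row yaw -0.023428198955726787 edge yaw -0.020272320007018507
centre from holes [0.50167044 0.02822347] from edge [0.50224408 0.0290154 ]
blank hole,cross,rear corners [[0.57671305 0.02640173]
 [0.61387851 0.03869266]
 [0.52869059 0.00179082]
 [0.52850067 0.05086518]]
```

{"fn": "carry_out", "kwargs": {"plan": [[-4, 0.1, 0, -0.02, 4.5], [-8.3, 0.2, -3, -0.02, 4.5], [-8.3, 0.2, -7, -0.02, 4.5], [-8.3, 0.2, -11, -0.02, 4.5], [-8.3, 0.2, -14, -0.02, 4.5], [-8.3, 0.2, -15.2, -0.02, 4.5], [-8.3, 0.2, -15.6, -0.02, 4.5], [-8.3, 0.2, -15.7, -0.02, 4.5], [-8.3, 0.2, -15.7, -0.02, 4.5], [-8.3, 0.2, -15.7, -0.02, 4.5]]}}

```text
clock: 5.85
position: [0.4964, 0.027, 0.0914]
ee_rot: [0.029, 3.141, -0.001]
force: [0.3, 0.5, -1.3]
width: 0.54
```

{"fn": "carry_out", "kwargs": {"plan": [[0, 0, -0.1, 0, 4.5], [0, 0, -0.2, 0, 4.5], [0, 0, -0.2, 0, 4.5], [0, 0, -0.2, 0, 4.5]]}}

```text
clock: 6.25
position: [0.4964, 0.0271, 0.0894]
ee_rot: [0.029, 3.141, -0.001]
force: [-0.7, 0.5, 0.3]
width: 0.539
```

{"fn": "carry_out", "kwargs": {"plan": [[0, 0, 0, 0, 5.5], [0, 0, 0, 0, 7], [0, 0, 0, 0, 7], [0, 0, 0, 0, 7], [0, 0, 0, 0, 7], [0, 0, 4, 0, 7], [0, 0, 8, 0, 5], [3, 0, 13, 0, 3], [6, 0, 14, 0, 0], [6, 0, 14, 0, 0], [6, 0, 14, 0, 0], [6, 0, 14, 0, 0]]}}

```text
clock: 7.45
position: [0.5551, 0.027, 0.2284]
ee_rot: [-0.029, -3.14, 0.001]
force: [-0.5, 0.2, -0.1]
width: 0.292
```

Run:
```python
from h import *
s=arm.observe(); print(s["position"],s["width"],s["force"]); snap("wrist","w3")
```

```text
[0.55511392 0.02700064 0.22843509] 0.2922953313836449 [-0.54866532  0.20711571 -0.14418584]
```

View pics/w3.png

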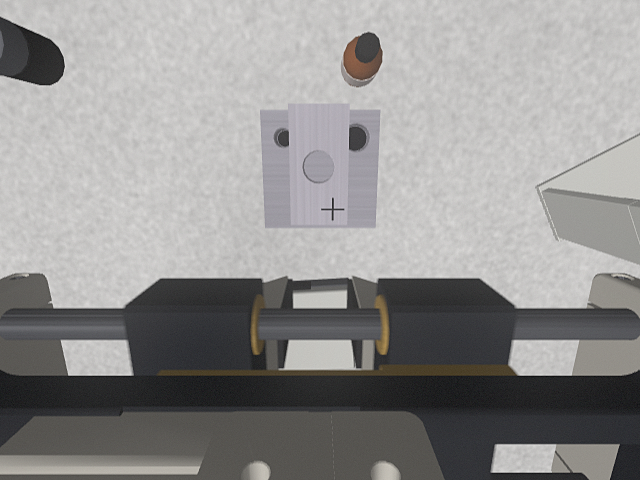

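The blank lies flat on the block. The opening is at (318,166) and the cross at (333,209), over the half without holes. Next I press it.

{"fn": "carry_out", "kwargs": {"plan": [[-3.1, 0, -4, 0, 0], [-3.1, 0, -8, 0, 0], [-3.1, 0, -11, 0, 0], [-3.1, 0, -12.5, 0, 0], [-3.1, 0, -13.2, 0, 0], [-3.1, 0, -13.2, 0, 0], [-3.1, 0, -13.2, 0, 0]]}}

```text
clock: 8.2
position: [0.5241, 0.027, 0.0969]
ee_rot: [-0.029, -3.14, 0.001]
force: [0.7, 0.1, 0.3]
width: 0.003
```

Run:
```python
from h import *
im,d,K,M=load("w3")
print("cross,hole",ray(K,M,[[332.5,209],[318,166]],.028)[:,:2])
print(arm.observe()["force"])
```

```text
cross,hole [[0.53335618 0.03864006]
 [0.49660653 0.0267181 ]]
[0.65365364 0.14821301 0.27562789]
```

{"fn": "carry_out", "kwargs": {"plan": [[0, 0, -0.2, 0, 0], [0, 0, -0.4, 0, 0], [0, 0, -0.5, 0, 0], [0, 0, -0.5, 0, 0]]}}

```text
clock: 8.6
position: [0.5248, 0.027, 0.0937]
ee_rot: [0.03, 3.141, 0.0]
force: [-5.7, -0.2, 21.0]
width: 0.006
```

{"fn": "carry_out", "kwargs": {"plan": [[0, 0, 0, 0, 0], [0, 0, 0, 0, 0], [0, 0, 0, 0, 0]]}}

```text
clock: 8.9
position: [0.5249, 0.0271, 0.0939]
ee_rot: [0.03, 3.141, 0.0]
force: [0.0, -0.6, 4.3]
width: 0.0
```

{"fn": "carry_out", "kwargs": {"plan": [[0, 0, 4, 0, 0], [0, 0, 9, 0, 2], [0, 0, 14, -0.14, 4], [0, 2, 19, -0.28, 4.5], [1, 5, 21, -0.42, 4.5], [2, 9, 21, -0.56, 4.5], [3, 13, 21, -0.7, 4.5], [4.3, 17, 21, -0.84, 4.5], [4.3, 17, 21, -0.98, 4.5], [4.3, 17, 21, -1.09, 4.5], [4.3, 17, 21, -1.09, 4.5], [4.3, 17, 21, -1.09, 4.5], [4.3, 17, 21, -1.09, 4.5]]}}

```text
clock: 10.2
position: [0.5679, 0.1968, 0.3039]
ee_rot: [1.651, 2.672, -0.0]
force: [-0.3, 0.0, 0.5]
width: 0.49
```

Run:
```python
from h import *
s=arm.observe(); print(s["position"],s["width"],s["force"],s["joints"].round(2)); snap("wrist","w4")
```

```text
[0.56787204 0.19675082 0.30386275] 0.4901368257749824 [-0.34513831  0.00286629  0.53611847] [-0.82  0.42  0.57  1.65 -0.24  1.14  0.27]
```

View pics/w4.png

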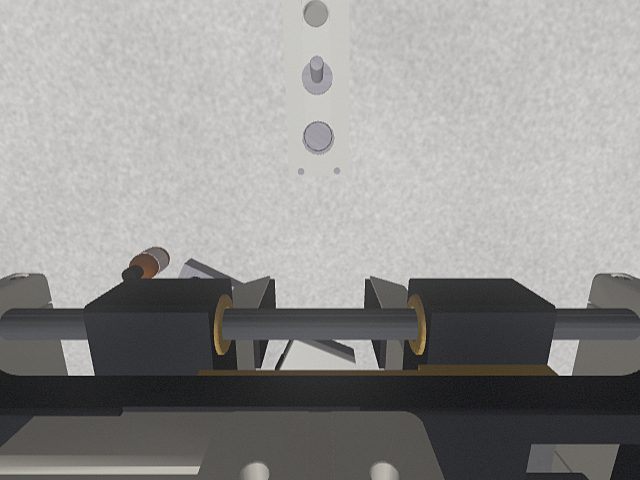

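The punch cap's top is at (318,136), the scriber collar at (317,77) and the empty hole at (316,13). The row runs nearly straight up the image.

Run:
```python
from h import *
im,d,K,M=load("w4")
g=cv2.cvtColor(im,cv2.COLOR_RGB2GRAY)
z=cloud(d,K,M)[110:165,290:350]; m=(abs(z[...,2]-.146)<.005); print("depth pts",m.sum(),z[m].mean(0))
v,u=np.nonzero(m); print("px",u.mean()+290,v.mean()+110, u.max()-u.min(), v.max()-v.min(), z[m][:,2].mean())
c=(u.mean()+290,v.mean()+110)
print("punch",ray(K,M,[c,[318.5,136]],.146)[:,:2]); print("hole2",ray(K,M,[[316,13.5]],.108)[:,:2],"scriber",ray(K,M,[[317,76]],.110)[:,:2])
```

```text
depth pts 637 [0.53180775 0.27010223 0.14500404]
px 317.6310832025118 134.98587127158555 27 28 0.14500403568346787
punch [[0.53182402 0.27007858]
 [0.53267596 0.26974346]]
hole2 [[0.49111487 0.34864137]] scriber [[0.5109728  0.31047681]]
```

{"fn": "carry_out", "kwargs": {"plan": [[-3.6, 7.3, 0, 0, 4.5], [-3.6, 7.3, 0, 0, 4.5], [-3.6, 7.3, -3, 0, 4.5], [-3.6, 7.3, -7, 0, 4.5], [-3.6, 7.3, -10, 0, 4.5], [-3.6, 7.3, -12, 0, 4.5], [-3.6, 7.3, -12.4, 0, 4.5], [-3.6, 7.3, -12.4, 0, 4.5], [-3.6, 7.3, -12.4, 0, 4.5]], "squeeze": 50}}

```text
clock: 11.15
position: [0.5327, 0.2698, 0.1812]
ee_rot: [1.651, 2.671, 0.003]
force: [0.1, -0.1, 0.3]
width: 0.49
```

{"fn": "carry_out", "kwargs": {"plan": [[-0.05, 0, -0.15, 0, 4.5], [-0.05, 0, -0.15, 0, 4.5], [-0.05, 0, -0.15, 0, 1.5], [-0.05, 0, -0.15, 0, 1.5], [-0.05, 0, -0.15, 0, 1.5], [-0.05, 0, -0.15, 0, 1.5], [-0.05, 0, -0.15, 0, 1.5], [-0.05, 0, -0.15, 0, 1.5]]}}

```text
clock: 11.95
position: [0.532, 0.2698, 0.1797]
ee_rot: [1.651, 2.671, 0.002]
force: [-1.5, -0.4, 3.1]
width: 0.209
```

{"fn": "carry_out", "kwargs": {"plan": [[0, 0, 2, 0, 1.5], [0, 0, 5, 0, 1.5], [0, 0, 9, 0, 1.5], [0, 0, 13, 0, 1.5], [0, 0, 14, 0, 1.5], [0, -4, 14, 0, 1.5], [0, -8, 14, 0, 1.5], [0.05, -12.5, 14, 0, 1.5], [0.1, -17, 14, 0, 1.5], [0.1, -21, 14, 0, 1.5], [0.1, -23.1, 14, 0, 1.5], [0.1, -23.1, 11, 0, 1.5], [0.1, -23.1, 7, 0, 1.5], [0.1, -23.1, 4, 0, 1.5], [0.1, -23.1, 2, 0, 1.5], [0.1, -23.1, 2, 0, 1.5], [0.1, -23.1, 2, 0, 1.5]]}}

```text
clock: 13.65
position: [0.5329, 0.0386, 0.1997]
ee_rot: [1.652, 2.671, 0.001]
force: [0.1, -0.3, -1.4]
width: 0.207
```

Run:
```python
from h import *
s=arm.observe(); print(s["position"],s["width"],s["force"],R.from_rotvec(s["ee_rot"]).as_matrix()[:,2].round(4))
t=[]
for n in("scene","side","wrist"):
    im,d,K,M=snap(n,n+"5")
    if n!="wrist":
        p=np.linalg.inv(M)@[.533,.0385,.04,1]; uv=K@p[:3]; u,v=(uv[:2]/uv[2]).astype(int); print(n,u,v)
        t.append(cv2.resize(im[v-40:v+40,u-53:u+53],None,fx=5,fy=5,interpolation=cv2.INTER_CUBIC)[:300 if 0 else 400])
cv2.imwrite("pics/both5.png",cv2.resize(np.vstack(t)[:,:,::-1],None,fx=.75,fy=.75))
```

```text
[0.53292124 0.0385651  0.19969212] 0.2071867300001126 [ 0.1433939  -0.29779223 -1.44465688] [ 9.e-04  0.e+00 -1.e+00]
scene 353 271
side 288 255
```

View pics/both5.png

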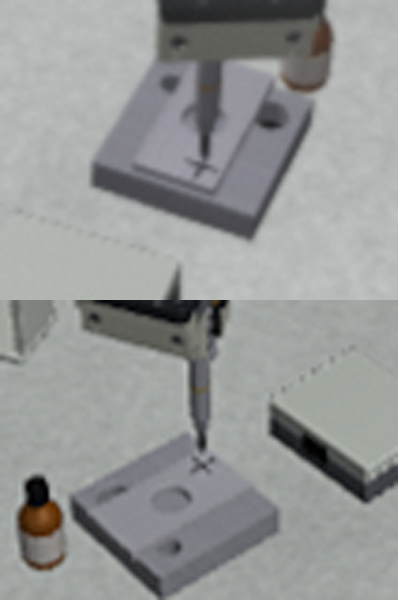

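View pics/wrist5.png

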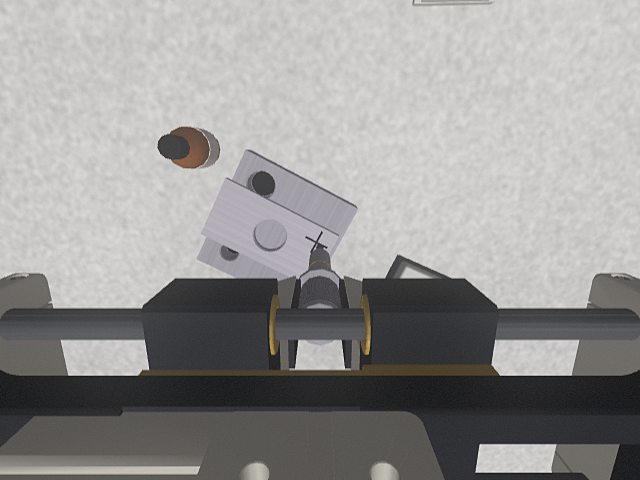

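The scene crop shows the cross at (353.6,275.8) and the tip at (354.7,272.6). The side crop shows the cross at (288.9,259.0) and the tip at (288.9,255.3). The wrist view shows the cross at (317,241) with the tip just below it, near (318,248). The tip hovers over the cross in all three.

Run:
```python
from h import *
for n,c,t in(("scene",[353.6,275.8],[354.7,272.6]),("side",[288.9,259],[288.9,255.3]),("wrist",[317,241],[318,248])):
    im,d,K,M=load(n+"5"); a=ray(K,M,[c],.028)[0,:2]; b=ray(K,M,[t],.038)[0,:2]; print(n,a,b,"tip-cross mm",(b-a)*1000)
im=load("wrist5")[0]; cv2.imwrite("pics/c5.png",cv2.resize(im[225:275,285:350,::-1],None,fx=9,fy=9,interpolation=cv2.INTER_CUBIC))
```

```text
scene [0.53365461 0.03949849] [0.53277653 0.04119406] tip-cross mm [-0.87807502  1.69556977]
side [0.53467623 0.03902032] [0.53680399 0.04122012] tip-cross mm [2.12776044 2.19979948]
wrist [0.53370704 0.03970713] [0.53582153 0.0372711 ] tip-cross mm [ 2.11448908 -2.43602571]
```

View pics/c5.png

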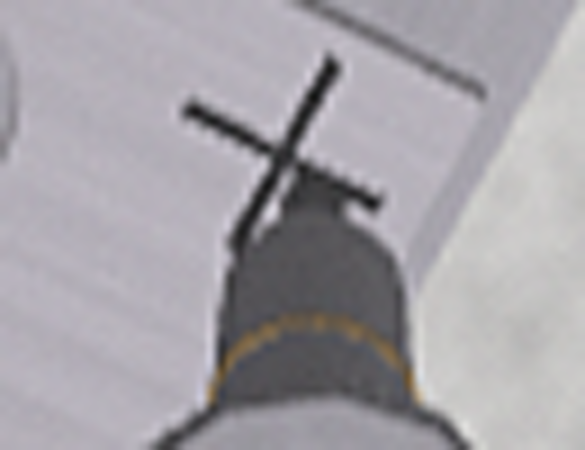

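{"fn": "carry_out", "kwargs": {"plan": [[0, 0, -0.4, 0, 1.5], [0, 0, -0.75, 0, 1.5], [0, 0, -0.75, 0, 1.5], [0, 0, -0.75, 0, 1.5]], "squeeze": 60}}

```text
clock: 14.2
position: [0.5337, 0.0388, 0.1934]
ee_rot: [1.65, 2.67, 0.004]
force: [-0.9, -0.2, -1.7]
width: 0.202
```

Run:
```python
from h import *
s=arm.observe(); print(s["position"],s["force"],s["width"])
t=[]
for n,(u,v) in(("scene",(353,274)),("side",(289,257)),("wrist",(317,244))):
    im,d,K,M=snap(n,n+"6"); t.append(cv2.resize(im[v-13:v+13,u-13:u+13],None,fx=10,fy=10,interpolation=cv2.INTER_CUBIC))
cv2.imwrite("pics/c6.png",np.hstack(t)[:,:,::-1])
```

```text
[0.53368351 0.0387748  0.19338453] [-0.87732606 -0.19724069 -1.72190059] 0.2023304748981545
```

View pics/c6.png

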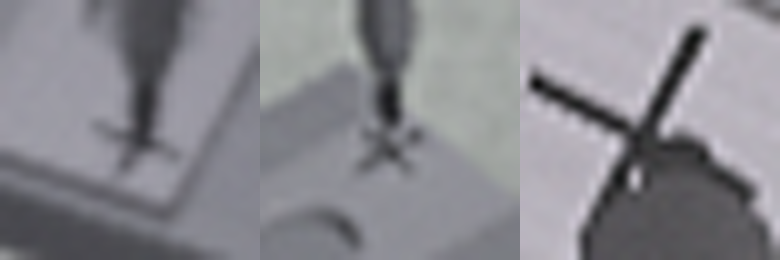

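The wrist crop shows the tip about 4 px right of the cross. The scene and side crops agree, at about 2–3 mm along the jaw direction. I'll correct that and look again.

{"fn": "carry_out", "kwargs": {"plan": [[-0.25, -0.12, -0.1, 0, 1.5], [-0.25, -0.12, -0.15, 0, 1.5], [-0.25, -0.12, -0.15, 0, 1.5], [-0.25, -0.12, -0.15, 0, 1.5], [-0.25, -0.12, -0.15, 0, 1.5]]}}

```text
clock: 14.85
position: [0.5313, 0.0376, 0.192]
ee_rot: [1.65, 2.67, 0.005]
force: [0.2, -0.1, -1.3]
width: 0.212
```

Run:
```python
from h import *
s=arm.observe(); print(s["position"],s["force"],s["width"])
t=[]
for n,(u,v) in(("wrist",(317,244)),("scene",(353,274)),("side",(289,257))):
    im,d,K,M=snap(n,n+"7")
    b=cv2.resize(im[v-13:v+13,u-13:u+13],None,fx=10,fy=10,interpolation=cv2.INTER_CUBIC)
    for i in range(0,260,50): b[i,::4]=[255,0,0]; b[::4,i]=[255,0,0]
    t.append(b)
    zz=.0302; 
    if n!="wrist":
        W=np.linalg.inv(M); q=lambda P:(lambda a:a[:2]/a[2])(K@(W@np.r_[P,1])[:3]); print(n,"px shift of 2.2mm height",q([.533,.039,.0302])-q([.533,.039,.028]),"per +1mm x",q([.534,.039,.028])-q([.533,.039,.028]),"y",q([.533,.04,.028])-q([.533,.039,.028]))
    else:
        W=np.linalg.inv(M); q=lambda P:(lambda a:a[:2]/a[2])(K@(W@np.r_[P,1])[:3]); print(n,q([.533,.039,.0302])-q([.533,.039,.028]),q([.534,.039,.028])-q([.533,.039,.028]),q([.533,.04,.028])-q([.533,.039,.028]))
cv2.imwrite("pics/c7.png",np.hstack(t)[:,:,::-1])
```

```text
[0.53134897 0.03756565 0.19198711] [ 0.23422405 -0.09282248 -1.29559543] 0.21205535786218027
wrist [0.01048908 0.71877697] [1.14061637 0.54989088] [ 0.57039755 -1.10517683]
scene px shift of 2.2mm height [ 0.04439337 -0.69050198] per +1mm x [-0.16800645  0.32093333] y [0.43805274 0.1395746 ]
side px shift of 2.2mm height [-0.0226953  -0.63052024] per +1mm x [ 0.3051598  -0.17711468] y [-0.24900022 -0.20452657]
```

View pics/c7.png

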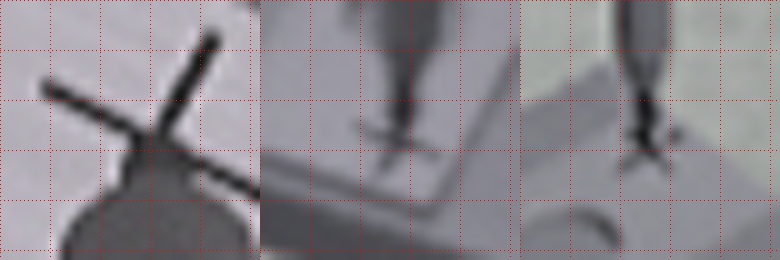

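The tip is now within about 1 mm of the cross in all three views. In the wrist crop the plunger is centred on the cross line at u≈317. The scene and side crops show the point on the crossing. Now I push.

{"fn": "carry_out", "kwargs": {"plan": [[0, 0, -0.15, 0, 1.5], [0, 0, -0.3, 0, 1.5], [0, 0, -0.45, 0, 1.5], [0, 0, -0.6, 0, 1.5]]}}

```text
clock: 15.4
position: [0.5316, 0.0376, 0.1863]
ee_rot: [1.65, 2.67, 0.005]
force: [-1.4, 0.5, 7.0]
width: 0.208
```

{"fn": "carry_out", "kwargs": {"plan": [[0, 0, -0.15, 0, 1.5], [0, 0, -0.3, 0, 1.5], [0, 0, -0.45, 0, 1.5], [0, 0, -0.6, 0, 1.5], [0, 0, -0.72, 0, 1.5], [0, 0, -0.75, 0, 1.5], [0, 0, -0.75, 0, 1.5]]}}

```text
clock: 16.1
position: [0.5321, 0.0374, 0.1796]
ee_rot: [1.65, 2.669, 0.007]
force: [-3.9, -1.0, 11.7]
width: 0.211
```

{"fn": "carry_out", "kwargs": {"plan": [[0, 0, -0.1, 0, 1.5], [0, 0, -0.15, 0, 1.5], [0, 0, -0.15, 0, 1.5]]}}

```text
clock: 16.4
position: [0.532, 0.0373, 0.1785]
ee_rot: [1.65, 2.669, 0.008]
force: [-2.1, -0.5, 8.0]
width: 0.208
```

{"fn": "carry_out", "kwargs": {"plan": [[0, 0, -0.1, 0, 1.5], [0, 0, -0.15, 0, 1.5], [0, 0, -0.15, 0, 1.5]]}}

```text
clock: 16.7
position: [0.5323, 0.0372, 0.178]
ee_rot: [1.651, 2.668, 0.009]
force: [-4.2, -0.4, 15.3]
width: 0.206
```

{"fn": "carry_out", "kwargs": {"plan": [[0, 0, -0.1, 0, 1.5], [0, 0, -0.15, 0, 1.5], [0, 0, -0.15, 0, 1.5]]}}

```text
clock: 17.0
position: [0.5326, 0.0369, 0.1778]
ee_rot: [1.651, 2.668, 0.011]
force: [-5.7, -0.4, 19.9]
width: 0.205
```

{"fn": "carry_out", "kwargs": {"plan": [[0, 0, 1, 0, 1.5], [0, 0, 3, 0, 1.5], [0, 0, 7, 0, 1.5], [0, 0, 11, 0, 1.5], [0, 0, 14.2, 0, 1.5], [0, 4, 14.2, 0, 1.5], [0, 8, 14.2, 0, 1.5], [0, 12.5, 14.2, 0, 1.5], [-0.05, 17, 14.2, 0, 1.5], [-0.05, 21, 14.2, 0, 1.5], [-0.05, 23.3, 14.2, 0, 1.5], [-0.05, 23.3, 12, 0, 1.5], [-0.05, 23.3, 10.2, 0, 1.5], [-0.05, 23.3, 10.2, 0, 1.5], [-0.05, 23.3, 10.2, 0, 1.5]]}}

```text
clock: 18.5
position: [0.532, 0.2697, 0.2798]
ee_rot: [1.652, 2.668, 0.01]
force: [0.2, 0.2, -1.3]
width: 0.204
```

Run:
```python
from h import *
s=arm.observe(); print(s["position"],s["ee_rot"],s["force"],s["width"])
t=[]
for n in("wrist","scene","side"):
    im,d,K,M=snap(n,n+"8"); W=np.linalg.inv(M); q=lambda P:(lambda a:a[:2]/a[2])(K@(W@np.r_[P,1])[:3])
    o=q([.532,.270,.108]); u,v=np.round(o).astype(int); h=26 if n=="wrist" else 20
    v-=0 if n=="wrist" else 8
    u0,v0=u-h,v-h; print(n,"origin",u0,v0,"scale",260/2/h,"hole px",o,"z+5mm",q([.532,.27,.113])-o,"+1mm x",q([.533,.27,.108])-o,"+1mm y",q([.532,.271,.108])-o)
    b=cv2.resize(im[v0:v0+2*h,u0:u0+2*h],(520,520),interpolation=cv2.INTER_CUBIC)
    t.append(b[:, :])
cv2.imwrite("pics/c8.png",cv2.resize(np.hstack(t),None,fx=.51,fy=.51,interpolation=cv2.INTER_AREA)[:,:,::-1])
```

```text
[0.53200224 0.26971306 0.27981746] [1.65166105 2.66788633 0.00972378] [ 0.1901067   0.15560044 -1.25380905] 0.2040459472525027
wrist origin 290 216 scale 5.0 hole px [315.77812957 242.19463693] z+5mm [-0.01381387  1.56284774] +1mm x [1.11067069 0.53295866] +1mm y [ 0.55008388 -1.07706657]
scene origin 450 255 scale 6.5 hole px [469.90242457 283.25497475] z+5mm [ 0.55365781 -1.74954865] +1mm x [-0.10746958  0.36843628] +1mm y [0.5313717  0.16023271]
side origin 213 165 scale 6.5 hole px [232.60223018 192.7439936 ] z+5mm [-0.16854081 -1.50672598] +1mm x [ 0.30762345 -0.14762689] +1mm y [-0.21660945 -0.17042443]
```

View pics/c8.png

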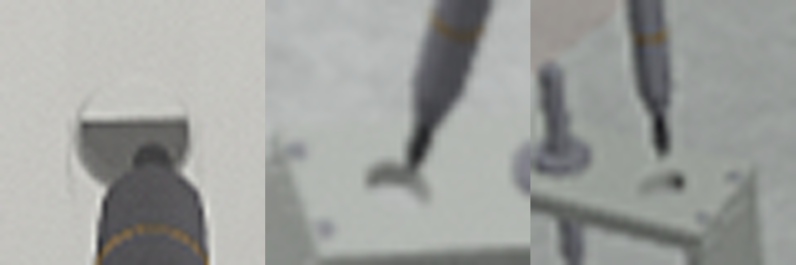

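The wrist crop shows the hole centred at (316.3,243.6) and the plunger end about 3 px to its right. The side views agree on roughly (+2,+1.6) mm. I'll enter with that correction and watch the force.

{"fn": "carry_out", "kwargs": {"plan": [[-0.2, -0.16, 0, 0, 1.5], [-0.2, -0.16, 0, 0, 1.5], [-0.2, -0.16, -1, 0, 1.5], [-0.19, -0.15, -2, 0, 1.5], [-0.17, -0.13, -3, 0, 1.5], [-0.15, -0.12, -4, 0, 1.5], [-0.14, -0.11, -4.8, 0, 1.5], [-0.13, -0.1, -5.2, 0, 1.5], [-0.13, -0.1, -5.2, 0, 1.5]]}}

```text
clock: 19.55
position: [0.5311, 0.2688, 0.2282]
ee_rot: [1.651, 2.667, 0.012]
force: [0.4, -0.5, -1.0]
width: 0.206
```

{"fn": "carry_out", "kwargs": {"plan": [[0.02, 0.02, -1, 0, 1.5], [0.04, 0.03, -2, 0, 1.5], [0.06, 0.05, -3, 0, 1.5], [0.08, 0.06, -4, 0, 1.5], [0.09, 0.07, -4.5, 0, 1.5], [0.09, 0.07, -4.7, 0, 1.5], [0.09, 0.07, -4.7, 0, 1.5]]}}

```text
clock: 20.25
position: [0.5317, 0.2693, 0.1807]
ee_rot: [1.652, 2.668, 0.01]
force: [-1.7, -1.5, -3.0]
width: 0.206
```

{"fn": "carry_out", "kwargs": {"plan": [[0, 0, -0.1, 0, 1.5], [0, 0, -0.2, 0, 1.5], [0, 0, -0.2, 0, 1.5]]}}

```text
clock: 20.55
position: [0.5318, 0.2693, 0.1797]
ee_rot: [1.652, 2.668, 0.011]
force: [-4.2, -2.0, 6.2]
width: 0.205
```

{"fn": "carry_out", "kwargs": {"plan": [[0, 0, 0, 0, 3], [0, 0, 0, 0, 4.5], [0, 0, 0, 0, 4.5], [0, 0, 0, 0, 4.5], [0, 0, 0, 0, 4.5], [0, 0, 3, 0, 4.5], [0, 0, 7, 0, 4.5], [0, 0, 12, 0, 4.5], [3.6, -7.3, 12.4, 0, 4.5], [3.6, -7.3, 12.4, 0, 4.5], [3.6, -7.3, 12.4, 0, 4.5], [3.6, -7.3, 12.4, 0, 4.5]]}}

```text
clock: 21.75
position: [0.568, 0.1956, 0.3037]
ee_rot: [1.655, 2.666, 0.012]
force: [-0.1, 1.5, -0.2]
width: 0.488
```

Run:
```python
from h import *
s=arm.observe(); print(s["position"],s["force"],s["width"])
im,d,K,M=snap("wrist","w9")
z=cloud(d,K,M)[100:175,280:360]; m=(abs(z[...,2]-.146)<.006)
v,u=np.nonzero(m); print("cap px",u.mean()+280,v.mean()+100,np.ptp(u),np.ptp(v),"xyz",z[m].mean(0), "on plane",ray(K,M,[[u.mean()+280,v.mean()+100]],.146)[0])
# blank on block: top height from the scene depth; bystanders: picture change since the start
for n in("scene","side"):
    a,d0,K,M=load(n+"0"); b,d1,_,_=snap(n,n+"9")
    P=cloud(d1,K,M); W=np.linalg.inv(M)
    for nm,x,y,zz in(("blank",.515,.022,.028),("block",.535,.068,.022),("bottle",.418,.061,.068),("case",.405,-.206,.059),("slidebox",.643,.006,.034),("scriber",.511,.309,.14),("punch cap",.532,.27,.146)):
        q=K@(W@[x,y,zz,1])[:3]; i,j=np.round(q[:2]/q[2]).astype(int)
        s_=np.s_[j-6:j+7,i-6:i+7]; print(n,nm,"z",np.median(P[s_][...,2][4:9,4:9]).round(4),"rgb change",np.abs(a[s_].astype(int)-b[s_]).mean().round(1))
```

```text
[0.56800969 0.19555778 0.30368619] [-0.13376335  1.50853527 -0.1867892 ] 0.4880023838324327
cap px 318.4393241167435 134.20276497695852 27 29 xyz [0.53355751 0.27056461 0.14495198] on plane [0.53356646 0.27053202 0.146     ]
scene blank z 0.0294 rgb change 24.7
scene block z 0.0235 rgb change 9.0
scene bottle z 0.0689 rgb change 8.1
scene case z 0.06 rgb change 7.7
scene slidebox z 0.035 rgb change 11.5
scene scriber z 0.1441 rgb change 9.7
scene punch cap z 0.1473 rgb change 14.6
side blank z 0.0307 rgb change 16.0
side block z 0.0254 rgb change 7.0
side bottle z 0.0708 rgb change 2.7
side case z 0.0605 rgb change 1.9
side slidebox z 0.0371 rgb change 3.2
side scriber z 0.1384 rgb change 2.8
side punch cap z 0.1478 rgb change 8.7
```

```bash
python3 -c "
from cell import arm
print(arm.sign_off())"
```

```text
the job is handed in; nothing more can be done
None
```

I handed the job in at about 22 s with every step carried out; the interface gave no verdict.

- **Blank:** It lies on the block with the cross over the solid half, at about x = +31, y = +11 mm from the block's centre. I let go of it, then pressed it with closed fingertips, reading up to 21 N. The final depth pictures put its top 5–6 mm above the block's top. I did not measure its pose again after punching.
- **Punch firing:** My first aim was about 2–3 mm off, as seen in three views, so I corrected it before pushing. The tip then sat about 1 mm from the cross. I could not read the plunger directly. The force rose, dropped at the snap, then climbed to about 21 N in 0.2 mm, which is above the spring's maximum, so I take it as fully in.
- **Punch return:** It hangs in its original hole. The cap top is at the same height as at the start, 145 mm, and looks round. Its position reads 1.8 mm from the first measurement; a slight tool tilt of about 0.01 rad that had built up may explain some of that.
- **Bystanders:** The scriber, bottle, lens case and slide box show the expected heights and little change in the pictures. The side camera reads every height 1–4 mm high, within its calibration except for the block at 3.4 mm. The gripper is clear of everything.

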